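Make up two table caddies

TASK

Lunch is noodles at one table and salad at the other: make up the two wooden table caddies from the stock on the counter. Stand the noodle box in the long cell of the three-cell caddy, with the spice jar and the salt shaker in its two small cells, one in each; in the two-cell caddy stand the pepper mill in one cell and the small pickle jar in the other. Set everything down without dropping it, upright and right down on its cell's floor, and leave the mandarin and the lime where they lie.

Things in the scene. Friction and masses are not known exactly. Their poses are not given: they have to be found in the camera images.
- three_cell_caddy: Pale wood caddy, its x away from the robot within 0.3 rad, 157 (x) by 140 (y) by 36 mm high, fixed. Origin: centre of underside. Walls 5 mm; cell floors at z = 6 mm. Two small cells, 60 (x) by 62 (y) mm inside, centred at x = -43.5, y = -34 and +34 mm (shaker and spice jar, either way); a long cell, 62 by 130 mm, centred at x = +42.5, y = 0 (box). Between, a cutlery slot, unused. Wire pulls stick out 17 mm on both y sides, below the rim.
- two_cell_caddy: Pale wood caddy, its x away from the robot within 0.3 rad, 88 (x) by 188 (y) by 36 mm high, fixed. Origin: centre of underside. Walls 5 mm; cell floors at z = 6 mm. Two square cells, 78 by 78 mm inside, centred at x = 0, y = -50 and +50 mm (mill and pickle jar, either way). Between, a cutlery slot, unused. Wire pulls stick out 17 mm on both y sides, below the rim.
- noodle_box: Upright teal and white carton of noodles, 46 (x) by 113 (y) mm; its straight sides are 103 mm high, above that a flimsy tab to 129 mm, not to be gripped. Grip it across x (46 mm). Origin at the centre of its underside, z up. Starts upright on the counter. Its y then points to the robot within 0.2 rad; about 60 g.
- spice_jar: Slim glass spice jar with a dark lid, 44 mm across, 105 mm high, round; the lid is the top 20 mm. Origin at the centre of its underside, z up. Starts upright on the counter.
- salt_shaker: Short glass salt shaker with a grey metal top, 90 mm high; round body 44 mm across up to 74 mm, above that the top 34 mm across. Origin at the centre of its underside, z up. Starts upright on the counter.
- pepper_mill: Tall dark wooden pepper mill, 170 mm high, 58 mm across at most; its round head is 48 mm across between 124 and 158 mm height and is a good place to grip. The head does not turn. Origin at the centre of its underside, z up. Starts upright on the counter.
- pickle_jar: Small squat glass jar with a yellow lid, 64 mm across, 82 mm high, round (not the much bigger yellow-lidded jar at the back wall); the lid, 59 mm across, is the top 11 mm. Origin at the centre of its underside, z up. Starts upright on the counter.
- mandarin: Orange mandarin, 61 by 60 by 50 mm high, loose behind the noodle box; stays where it is. Origin at its underside. It lies just under the front edge of the wall cabinets, whose fronts stand at world x = 0.58 m and whose underside is 0.43 m above the counter: keep the wrist and forearm clear of them.
- lime: Green lime, 57 by 46 by 45 mm high, loose behind the noodle box; stays where it is. Origin at its underside.
There are look-alikes about, which are no part of the job. Leave any blue look-alike of the salt_shaker alone.

How it is judged:
At the end, for the whole second after the job is handed in: Box in the long cell, spice jar and shaker in the small cells (within 13 mm of centre in x and y), mill and pickle jar in the two-cell caddy (14 mm); all upright within 0.12 rad, underside 2 to 11 mm above the caddy's underside, at rest; mandarin and lime within 4 cm of their start ((x of noodle_box in the frame of three_cell_caddy between 0.0295 and 0.0555 m and y of noodle_box in the frame of three_cell_caddy between -0.013 and 0.013 m) and z of noodle_box in the frame of three_cell_caddy between 0.002 and 0.011 m and angle between each of noodle_box, spice_jar, salt_shaker, pepper_mill, pickle_jar's own z axis and vertical below 0.12 rad and linear speed of each of noodle_box, spice_jar, salt_shaker, pepper_mill, pickle_jar below 0.03 m/s and ((x of spice_jar in the frame of three_cell_caddy between -0.0565 and -0.0305 m and y of spice_jar in the frame of three_cell_caddy between -0.0468 and -0.0208 m) or (x of spice_jar in the frame of three_cell_caddy between -0.0565 and -0.0305 m and y of spice_jar in the frame of three_cell_caddy between 0.0208 and 0.0468 m)) and z of spice_jar in the frame of three_cell_caddy between 0.002 and 0.011 m and ((x of salt_shaker in the frame of three_cell_caddy between -0.0565 and -0.0305 m and y of salt_shaker in the frame of three_cell_caddy between -0.0468 and -0.0208 m) or (x of salt_shaker in the frame of three_cell_caddy between -0.0565 and -0.0305 m and y of salt_shaker in the frame of three_cell_caddy between 0.0208 and 0.0468 m)) and z of salt_shaker in the frame of three_cell_caddy between 0.002 and 0.011 m and ((x of pepper_mill in the frame of two_cell_caddy between -0.014 and 0.014 m and y of pepper_mill in the frame of two_cell_caddy between -0.064 and -0.036 m) or (x of pepper_mill in the frame of two_cell_caddy between -0.014 and 0.014 m and y of pepper_mill in the frame of two_cell_caddy between 0.036 and 0.064 m)) and z of pepper_mill in the frame of two_cell_caddy between 0.002 and 0.011 m and ((x of pickle_jar in the frame of two_cell_caddy between -0.014 and 0.014 m and y of pickle_jar in the frame of two_cell_caddy between -0.064 and -0.036 m) or (x of pickle_jar in the frame of two_cell_caddy between -0.014 and 0.014 m and y of pickle_jar in the frame of two_cell_caddy between 0.036 and 0.064 m)) and z of pickle_jar in the frame of two_cell_caddy between 0.002 and 0.011 m and distance of each of mandarin, lime from where it was at the start of the episode below 0.04 m); the robot touches nothing.
It fails at once if a thing of the stock is dropped: it falls without a finger on it faster than 0.8 m/s (from more than about 3 cm) ((linear speed of spice_jar above 0.8 m/s and contact force between the fingers and spice_jar below 0.01 N) or (linear speed of salt_shaker above 0.8 m/s and contact force between the fingers and salt_shaker below 0.01 N) or (linear speed of pepper_mill above 0.8 m/s and contact force between the fingers and pepper_mill below 0.01 N) or (linear speed of pickle_jar above 0.8 m/s and contact force between the fingers and pickle_jar below 0.01 N) or (linear speed of noodle_box above 0.8 m/s and contact force between the fingers and noodle_box below 0.01 N)).
It fails at once if the mandarin on the counter is pushed more than 4 cm from its place (distance of mandarin from where it was at the start of the episode above 0.04 m).
It fails at once if the lime on the counter is pushed more than 4 cm from its place (distance of lime from where it was at the start of the episode above 0.04 m).
It also fails if it takes over 136 s, if anything falls off the work surface, if the arm or the gripper's body presses on something with over 40 N, if the wrist force passes 120 N, or if a joint passes its speed limit or range.

ROBOT

A 6-joint arm with a two-finger parallel gripper is mounted at the origin on a cart in front of the work surface, level with it; the furniture and walls round the work are solid. World frame = base frame: x ahead of the robot, y to its left, z up, the work surface at z = 0. Lengths are in m, angles in rad, forces in N, time in s.
With the tool pointing down it reaches from about 0.35 to 0.975 m from the base axis. Payload 4.9 kg.
Tool frame: the origin (TCP) lies at the very end of the fingers, on their centre line; the grasp point (between the pads) lies 19 mm behind it (manip.grasp_offset is the distance from the TCP to the grasp point, in m); z points along the fingers, y is the line along which they close (so a half turn about z gives the same grasp; the last joint's range is limited). The gripper opens to 85 mm and grips with 20 to 120 N. Pads are 22 mm wide; open, the fingers measure 114 mm over their backs; the gripper's body (76 mm by 85 mm) begins 54 mm behind the grasp point. The pads swing forward as they close: fully open they stand 13 mm farther back than shut.
Start: joints at [1.003, 0.053, 1.613, -0, 1.476, -0.119], TCP at [0.271, 0.563, 0.231] pointing down, gripper open.
Joint ranges: [-3.01, 3.01], [-1.01, 2.22], [0.06, 2.58], [-1.02, 4.17], [0.09, 2.62], [-3.14, 3.14]. Speed limits (rad/s): [2.57, 2.57, 3.14, 3.14, 3.14, 3.14].

INTERFACE

Orientations are given as a unit quaternion [w, x, y, z].
In Python, from plant import manip, eyes, job_done, models gives the robot as it stands.
- The arm moves only by the tool servo_tool, never from a script. Its argument "motion" is one flat list of numbers, 5 for each row, row after row: the opening, from -1 (shut) to 1 (fully open), then the shift along the tool's x, y, z normalised to -1 to 1, where 1 is 120 mm, then the turn about the tool's z normalised to -1 to 1, where 1 is 45 degrees. A call has 1 to 5 rows; each row is the pose to reach, as a shift and turn from the pose commanded when the call began, along the tool's axes at that moment; what a row does not reach only later rows make up. A row lasts 1/8 s, in which the tool goes at most 62.5 mm and 10.7 degrees, less where a joint would pass 70% of its speed; a pose out of reach is approached as far as the arm can. A call with a number of a shift or a turn outside -1 to 1 is refused whole. A call with a gripper value outside its range is refused whole. The fingers move at their own pace and stop on an object; the grip force is fixed at half the most. Time passes only in rows, so rows that repeat a pose let the fingers close. It gives the time, the measured TCP pose, the force, the opening and the grip force at its end, in the units of the state.
- manip.state(): the state, without advancing time (a new reading comes with each control period).
- eyes.grab_frame(name): name is "scene" or "top" or "wrist"; returns (picture, depth): 420x560x3 uint8, red, green, blue; 420x560 float32, m along the optical axis (not along the pixel's ray), 0 where there is no reading.
- eyes.camera_params(name): a dict with "fov_y" (degrees; the focal length in pixels is half the picture's height over the tangent of half this angle, whatever the lens; pixels are square), "cx", "cy" (the principal point, pixels), "pose" (4x4, takes a point from camera to world coordinates); the wrist camera has in their place "T_tool_cam" (4x4, takes a point from camera to tool coordinates, whose origin is the TCP and whose axes are the flange's). Camera axes: x right, y up, looking along -z (the intrinsics and any distortion apply to the point x, -y, -z); pixel columns grow to the right and rows downward; lengths in m; the calibration is good to about 2 mm. A picture is of the moment at which its call begins: read the wrist's pose just before it. camera_params takes no time and is no camera call.
- job_done(): hands the job in; it is judged then, once.
Trained networks look in the newest picture that a camera, given by its name, has taken for a name from the list of things; names that differ only in an ending like _2 or _b are one class to them, and where a whole thing is asked for, a point or a joint stands for the part that bears it (a point fixed in the world has none). Each returns a list of dicts, best first, with "p" (0 to 1); they miss things now and then, are a little off and sometimes report something else, mostly with a low value. They report only what shows in the picture. A call takes as long as a camera call. They do not tell look-alikes from the thing itself.
- models.regions_of(camera, label): "mask" (420x560 bool, what is visible of it) and "pixel" ([column, row] in pixels, amid what is visible of it).
The state is a dict: "time": time; "joint_pos": joint angles; "joint_vel": joint speeds; "joint_efforts": joint torques, N m; "tool_pos": TCP position; "tool_rot": TCP orientation; "contact_force": force on the tool from outside, world axes, zero at the start; "ft_torque": the same for the moment, N m; "gripper_width": opening from 0.0 (shut) to 1.0 (fully open); "grasp_force": force on a finger pad.
Only numpy, scipy, OpenCV 4.12 (cv2) and the standard library are available. Lean on these libraries where they do the work, as an engineer would, in place of code of your own. Each camera call takes 0.05 s, during which the arm holds its last target. There are 200 camera calls.

## Working session

There is one attempt and no reset: what is moved stays moved. The work goes in short steps, Python scripts to look and compute and a tool call to move; the robot and the scene stay as the last step left them, time stands still between calls to the robot, and variables do not carry over. Pictures are saved under pics/ and viewed, at most 14 in all, crops included, and the job is handed in when it is done.

Besides the shell and the picture viewer there is one more tool, called after ">>>" as name(argument=value, ...) on one line, values as JSON. servo_tool: Moves the arm, as the interface text tells. Its arguments: {"type":"object","properties":{"motion":{"type":"array","items":{"type":"number","minimum":-1,"maximum":1}}},"required":["motion"]}

```bash
mkdir -p pics; cat > h.py <<'E'
import numpy as np, cv2
from plant import manip, eyes, job_done, models
from scipy.spatial.transform import Rotation as R
def grab(n):
    s=manip.state(); im,d=eyes.grab_frame(n); p=eyes.camera_params(n)
    if n=="wrist":
        T=np.eye(4);q=s["tool_rot"];T[:3,:3]=R.from_quat([q[1],q[2],q[3],q[0]]).as_matrix();T[:3,3]=s["tool_pos"]
        P=T@p["T_tool_cam"]
    else: P=p["pose"]
    P=np.array(P)
    f=210/np.tan(np.radians(p["fov_y"])/2)
    v,u=np.mgrid[:420,:560]
    X=np.stack([(u-p["cx"])/f*d,-(v-p["cy"])/f*d,-d],-1)
    W=X@P[:3,:3].T+P[:3,3]; W[d<=0]=np.nan
    return im,d,W,p
def save(im,n): cv2.imwrite("pics/"+n+".png",im[...,::-1])
names=["three_cell_caddy","two_cell_caddy","noodle_box","spice_jar","salt_shaker","pepper_mill","pickle_jar","mandarin","lime"]
E
python3 - <<'E'
from h import *
print(manip.state())
for n in ("scene","top"):
    im,d,W,p=grab(n);save(im,n);print(n,p)
    np.save(n+"W.npy",W)
    for l in names:
        for r in models.regions_of(n,l)[:4]:
            if r["p"]<.2: continue
            m=r["mask"];w=W[m];w=w[~np.isnan(w[:,0])]
            print(l,round(r["p"],2),np.round(r["pixel"]),m.sum(),np.percentile(w,[3,50,97],axis=0).round(3).tolist() if len(w) else 0)
E
```

```text
{'time': 0.0, 'joint_pos': array([ 1.00299573e+00,  5.33380131e-02,  1.61429041e+00,  9.13232977e-06,
        1.47597818e+00, -1.18991911e-01]), 'joint_vel': array([ 1.63479295e-03, -7.45437179e-04,  1.02008433e-03,  1.16679101e-03,
        3.17233993e-03, -4.80948583e-05]), 'joint_efforts': array([ 8.36488944e-04, -3.93668997e+01, -3.70182323e+01, -1.57402803e-05,
        6.86988686e-03,  2.64104352e-05]), 'tool_pos': array([0.2708425 , 0.5625842 , 0.23007684]), 'tool_rot': array([-3.43314104e-04,  2.22525994e-01,  9.74926237e-01, -9.46650903e-04]), 'contact_force': array([-1.07828409,  0.42540492,  0.51781022]), 'ft_torque': array([ 0.0253695 , -0.06057513, -0.03683079]), 'grasp_force': 0.0, 'gripper_width': 1.0014359924631475}
scene {'fov_y': 56.744379841288996, 'cx': 276.712692597889, 'cy': 212.84025938559944, 'pose': array([[ 0.88078144,  0.36327445, -0.30373627,  0.18369606],
       [-0.47322102,  0.65237636, -0.5920025 , -0.57519698],
       [-0.01690902,  0.6651592 ,  0.7465101 ,  0.82466234],
       [ 0.        ,  0.        ,  0.        ,  1.        ]])}
three_cell_caddy 0.7
[... 1878 characters left out ...]
r 0.81 [134. 247.] 276 [[0.383, 0.448, 0.015], [0.399, 0.457, 0.075], [0.417, 0.476, 0.089]]
salt_shaker 0.48 [255. 248.] 212 [[0.381, 0.116, 0.012], [0.397, 0.133, 0.081], [0.419, 0.152, 0.09]]
pepper_mill 0.79 [256. 215.] 476 [[0.461, 0.111, 0.012], [0.477, 0.131, 0.147], [0.504, 0.156, 0.167]]
pickle_jar 0.63 [355. 220.] 546 [[0.456, -0.157, 0.004], [0.48, -0.128, 0.081], [0.511, -0.104, 0.085]]
mandarin 0.68 [339. 182.] 365 [[0.569, -0.121, 0.025], [0.591, -0.095, 0.044], [0.619, -0.071, 0.052]]
lime 0.75 [266. 179.] 251 [[0.576, 0.083, 0.011], [0.595, 0.103, 0.038], [0.619, 0.124, 0.046]]
lime 0.58 [419. 232.] 2448 [[0.405, -0.416, 0.001], [0.458, -0.323, 0.009], [0.508, -0.229, 0.038]]
```

View pics/top.png

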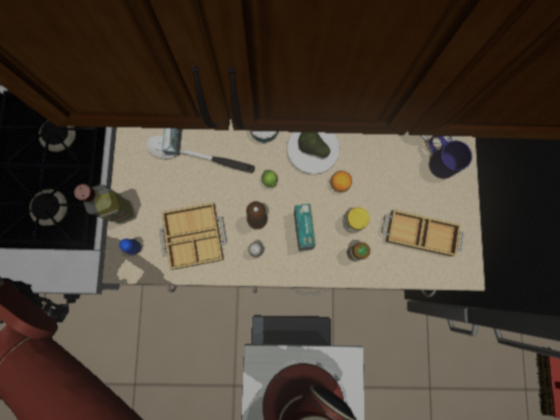

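View pics/scene.png

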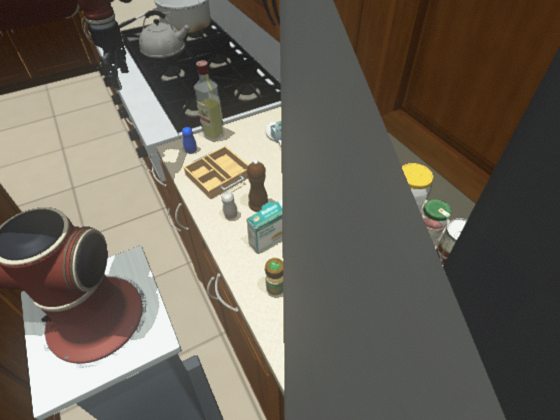

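Top view: box (304,227), spice jar (359,252), pickle jar (358,218), mill (257,213), shaker (255,249), three-cell caddy (193,237), two-cell caddy (423,233), blue look-alike (129,246). The scene view agrees. Next I fit exact poses from the depth.

```bash
python3 - <<'E'
from h import *
W={n:np.load(n+"W.npy") for n in("scene","top")}
def circ(P):
    x,y=P.T; a,b,c=np.linalg.lstsq(np.c_[2*x,2*y,np.ones_like(x)],x*x+y*y,rcond=None)[0]
    return a,b,np.sqrt(c+a*a+b*b)
def sel(n,c,r,z0,z1):
    w=W[n].reshape(-1,3);return w[(np.hypot(w[:,0]-c[0],w[:,1]-c[1])<r)&(w[:,2]>z0)&(w[:,2]<z1)]
for l,c,z0,z1 in [("spice",(.394,-.13),.098,.115),("salt",(.397,.133),.08,.1),("mill",(.479,.131),.125,.158),("pickle",(.48,-.13),.075,.09)]:
    for n in W:
        w=sel(n,c,.05,z0,z1)
        if len(w)<15: print(l,n,len(w));continue
        (x,y),r=cv2.minEnclosingCircle((w[:,:2]*1000).astype(np.float32))
        print(l,n,len(w),"encl",round(x,1),round(y,1),round(r,1),"mean",w.mean(0).round(4),"zmax",w[:,2].max().round(3))
        # silhouette side fit
        s=sel(n,c,.05,.02,.06)
        if len(s)>30: print("   side",np.round(circ(s[:,:2]),4),len(s))
def rect(w):
    (c,s,a)=cv2.minAreaRect((w[:,:2]*1000).astype(np.float32));return np.round(c,1),np.round(s,1),round(a,2)
for n in W:
    print("box",n,rect(sel(n,(.45,.01),.08,.06,.104)), "top",rect(sel(n,(.45,.01),.08,.095,.108)))
    w=sel(n,(.433,.31),.13,.030,.045); print("c3",n,rect(w),w[:,2].max(),len(w))
    w=sel(n,(.457,-.325),.13,.030,.045)
    if len(w)>20: print("c2",n,rect(w),w[:,2].max(),len(w))
im=cv2.imread("pics/top.png");cv2.imwrite("pics/c.png",cv2.resize(im[160:280,110:480],None,fx=2.15,fy=2.15,interpolation=2))
E
```

```text
spice scene 271 encl 396.2 -138.4 22.0 mean [ 0.396  -0.1403  0.1054] zmax 0.11
   side [ 0.3976 -0.1388  0.0217] 152
spice top 231 encl 397.9 -137.0 21.9 mean [ 0.3974 -0.1363  0.1051] zmax 0.111
   side [ 0.3973 -0.1371  0.022 ] 46
salt scene 81 encl 396.8 130.5 15.9 mean [0.3971 0.1289 0.0861] zmax 0.091
   side [0.3997 0.1323 0.0184] 169
salt top 114 encl 397.4 135.0 16.2 mean [0.3978 0.1349 0.0862] zmax 0.093
   side [0.3998 0.1351 0.0198] 66
mill scene 240 encl 484.7 126.5 23.8 mean [0.4808 0.1177 0.1459] zmax 0.158
   side [0.4864 0.1314 0.0237] 195
mill top 265 encl 486.1 132.7 24.7 mean [0.4836 0.132  0.1501] zmax 0.158
   side [0.4862 0.1345 0.0244] 81
pickle scene 0
pickle top 399 encl 483.9 -133.6 30.1 mean [ 0.4838 -0.1332  0.0818] zmax 0.088
   side [ 0.4852 -0.1347  0.0296] 74
box scene (array([437.2, -11.8]), array([41.9, 88.1]), 67.38) top (array([445.2,   2.3]), array([83.2, 41.2]), 5.57)
c3 scene (array([434.5, 306.2]), array([158.2, 148.1]), 12.48) 0.04127262061764514 532
box top (array([458.2,   8.2]), array([111. ,  43.1]), 7.7) top (array([458.8,   7.6]), array([110.4,  41.6]), 8.13)
c3 top (array([434.5, 308.9]), array([157.8, 141.3]), 11.95) 0.04220085988962552 682
c2 top (array([ 456. , -323.4]), array([211.8,  89.6]), 78.38) 0.04378146421500251 545
```

>>> servo_tool(motion=[1, 0, 0, -0.1, -0.2, 1, 0, 0, -0.1, -0.4, 1, 0, 0, -0.1, -0.571, 1, 0, 0, -0.1, -0.571])

```text
time: 1.5
tool_pos: [0.2712, 0.5631, 0.2433]
tool_rot: [-0.0, 0.001, 1.0, 0.0]
contact_force: [-0.4, 0.7, 1.0]
gripper_width: 1.004
grasp_force: 0.0
```

```bash
python3 - <<'E'
from h import *
print(eyes.camera_params("wrist")["T_tool_cam"].round(3).tolist(),manip.grasp_offset)
W=np.load("topW.npy").reshape(-1,3)
for c,a,hx,hy in [((.456,-.3234),-.2025,.044,.094),((.4345,.309),.21,.0785,.07)]:
    w=W[(np.hypot(W[:,0]-c[0],W[:,1]-c[1])<.14)&(W[:,2]>.031)&(W[:,2]<.045)]
    d=w[:,:2]-c; u=np.c_[d[:,0]*np.cos(a)+d[:,1]*np.sin(a),-d[:,0]*np.sin(a)+d[:,1]*np.cos(a)]*1000
    for k,r in((0,100),(1,130)):
        h,e=np.histogram(u[:,k],np.arange(-r,r+1,4));print("xy"[k],[(int(b),int(x)) for b,x in zip(e,h) if x])
E
```

```text
[[0.0, 0.965, 0.261, 0.066], [1.0, -0.0, -0.001, -0.001], [-0.001, 0.261, -0.965, -0.142], [0.0, 0.0, 0.0, 1.0]] 0.0187
x [(-48, 6), (-44, 101), (-40, 40), (-36, 10), (-32, 14), (-28, 13), (-24, 12), (-20, 13), (-16, 14), (-12, 14), (-8, 12), (-4, 12), (0, 13), (4, 15), (8, 10), (12, 11), (16, 13), (20, 14), (24, 12), (28, 15), (32, 11), (36, 43), (40, 98), (44, 6)]
y [(-98, 5), (-94, 49), (-90, 24), (-86, 8), (-82, 5), (-78, 6), (-74, 5), (-70, 6), (-66, 5), (-62, 6), (-58, 5), (-54, 6), (-50, 6), (-46, 4), (-42, 7), (-38, 5), (-34, 7), (-30, 7), (-26, 6), (-22, 4), (-18, 8), (-14, 19), (-10, 56), (-6, 9), (-2, 4), (2, 10), (6, 47), (10, 19), (14, 6), (18, 7), (22, 5), (26, 7), (30, 6), (34, 6), (38, 5), (42, 4), (46, 6), (50, 5), (54, 6), (58, 5), (62, 6), (66, 7), (70, 6), (74, 5), (78, 6), (82, 7), (86, 24), (90, 42), (94, 3)]
x [(-80, 64), (-76, 45), (-72, 7), (-68, 9), (-64, 9), (-60, 9), (-56, 8), (-52, 12), (-48, 11), (-44, 8), (-40, 11), (-36, 9), (-32, 9), (-28, 9), (-24, 8), (-20, 8), (-16, 52), (-12, 61), (-8, 6), (-4, 5), (0, 5), (4, 46), (8, 62), (12, 5), (16, 5), (20, 6), (24, 7), (28, 6), (32, 6), (36, 4), (40, 7), (44, 7), (48, 5), (52, 5), (56, 6), (60, 7), (64, 6), (68, 6), (72, 68), (76, 31)]
y [(-74, 18), (-70, 85), (-66, 20), (-62, 16), (-58, 9), (-54, 16), (-50, 10), (-46, 11), (-42, 11), (-38, 12), (-34, 12), (-30, 10), (-26, 14), (-22, 11), (-18, 15), (-14, 9), (-10, 14), (-6, 22), (-2, 44), (2, 12), (6, 13), (10, 11), (14, 12), (18, 10), (22, 14), (26, 12), (30, 12), (34, 12), (38, 10), (42, 12), (46, 12), (50, 12), (54, 10), (58, 14), (62, 63), (66, 59), (70, 1)]
```

>>> servo_tool(motion=[1, -0.5, -0.5, 0, 0, 1, -1, -1, 0, 0, 1, -1, -1, 0, 0])

```text
time: 1.88
tool_pos: [0.3925, 0.4414, 0.2434]
tool_rot: [0.0, 0.002, 1.0, -0.0]
contact_force: [-0.4, 0.2, -0.2]
gripper_width: 1.004
grasp_force: 0.0
```

>>> servo_tool(motion=[1, 0.1, -0.5, 0, 0, 1, 0.3, -1, 0, 0, 1, 0.3, -1, 0, 0, 1, 0.3, -1, 0, 0])

```text
time: 2.38
tool_pos: [0.3554, 0.3232, 0.2439]
tool_rot: [0.001, 0.001, 1.0, 0.001]
contact_force: [-0.3, 0.5, -0.3]
gripper_width: 0.999
grasp_force: 0.0
```

```bash
cat >> h.py <<'E'
from scipy.optimize import minimize
def fitrim(w,c,a,kind):
    # fit caddy walls' tops to rim points
    if kind==3: hx,hy,xs,ys=.0785,.07,[-.076,-.011,.009,.076],[-.0675,.0675]
    else: hx,hy,xs,ys=.044,.094,[-.0415,.0415],[-.0915,-.0085,.0085,.0915]
    w=w[(np.hypot(w[:,0]-c[0],w[:,1]-c[1])<.13)&(w[:,2]>.031)&(w[:,2]<.043)]
    def loc(p):
        d=w[:,:2]-p[:2]; return d@np.array([[np.cos(p[2]),-np.sin(p[2])],[np.sin(p[2]),np.cos(p[2])]])
    def cost(p):
        u=loc(p); dx=np.min([np.hypot(np.abs(u[:,0]-x),np.maximum(np.abs(u[:,1])-hy,0)) for x in xs],0)
        dy=np.min([np.hypot(np.abs(u[:,1]-y),np.maximum(np.abs(u[:,0])-hx,0)) for y in ys],0)
        if kind==3: dy=np.minimum(dy,np.hypot(u[:,1],np.maximum(u[:,0]+.011,0)))
        r=np.minimum(np.maximum(np.minimum(dx,dy)-.0015,0),.006); return (r*1e3).__pow__(2).mean()
    r=minimize(cost,[*c,a],method="Nelder-Mead",options=dict(initial_simplex=[[*c,a],[c[0]+.004,c[1],a],[c[0],c[1]+.004,a],[c[0],c[1],a+.03]]))
    return r.x.round(4),round(r.fun,2),len(w)
E
python3 - <<'E'
from h import *
im,d,W,p=grab("wrist");save(im,"w1")
w=W.reshape(-1,3);w=w[~np.isnan(w[:,0])]
print(fitrim(w,(.4348,.3075),.21,3)); 
for n in("top","scene"): print(n,fitrim(np.load(n+"W.npy").reshape(-1,3),(.4348,.3075),.21,3))
print(fitrim(np.load("topW.npy").reshape(-1,3),(.456,-.324),-.2,2))
E
```

```text
(array([0.4349, 0.307 , 0.2104]), np.float64(0.17), 4314)
top (array([0.4341, 0.308 , 0.2108]), np.float64(0.24), 660)
scene (array([0.4342, 0.3061, 0.2094]), np.float64(0.78), 478)
(array([ 0.456 , -0.3235, -0.1991]), np.float64(0.38), 521)
```

View pics/w1.png

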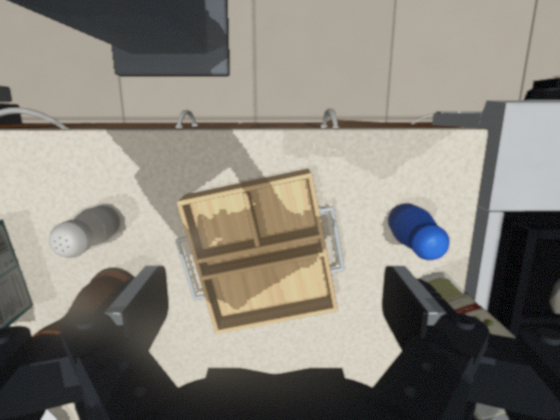

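>>> servo_tool(motion=[1, -0.5, -0.5, 0, 0, 1, -1, -0.9, 0, 0, 1, -1, -0.9, 0, 0])

```text
time: 2.8
tool_pos: [0.4777, 0.2144, 0.2436]
tool_rot: [0.0, 0.001, 1.0, 0.0]
contact_force: [0.1, 0.8, 0.2]
gripper_width: 0.997
grasp_force: 0.0
```

>>> servo_tool(motion=[1, -0.09, -0.5, 0, 0, 1, -0.09, -0.685, 0, 0, 1, -0.09, -0.685, 0, 0, 1, -0.09, -0.685, 0, 0])

```text
time: 3.3
tool_pos: [0.4864, 0.1339, 0.2434]
tool_rot: [-0.0, -0.0, 1.0, 0.0]
contact_force: [-0.6, 0.2, -0.5]
gripper_width: 1.005
grasp_force: 0.0
```

View w1: the three-cell caddy is centred near (255,250), with its small cells toward the robot. The shaker is on the left and the blue one on the right. All three cameras agree on the caddy pose. Now I grip the mill.

>>> servo_tool(motion=[1, 0, 0, 0.4, 0, 1, 0, 0, 0.8, 0, 1, 0, 0, 1, 0, 1, 0, 0, 1, 0])

```text
time: 3.8
tool_pos: [0.484, 0.1339, 0.1209]
tool_rot: [-0.003, -0.001, 1.0, -0.0]
contact_force: [1.1, -0.2, 0.1]
gripper_width: 1.001
grasp_force: 0.0
```

>>> servo_tool(motion=[-1, 0, 0, 0, 0, -1, 0, 0, 0, 0, -1, 0, 0, 0, 0, -1, 0, 0, 0, 0, -1, 0, 0, 0, 0])

```text
time: 4.42
tool_pos: [0.4875, 0.1332, 0.1259]
tool_rot: [0.002, 0.0, 1.0, 0.001]
contact_force: [-0.8, 0.1, 6.2]
gripper_width: 0.535
grasp_force: 61.1
```

>>> servo_tool(motion=[-1, 0, 0, 0, 0, -1, 0, 0, -0.05, 0, -1, 0, 0, -0.2, 0, -1, 0, 0, -0.2, 0])

```text
time: 4.92
tool_pos: [0.4872, 0.133, 0.1496]
tool_rot: [0.002, 0.0, 1.0, 0.0]
contact_force: [0.1, 0.0, -0.6]
gripper_width: 0.54
grasp_force: 61.7
```

>>> servo_tool(motion=[-1, 0, 0, -0.2, 0, -1, 0, 0, -0.5, 0, -1, 0, 0, -0.8, 0, -1, 0, 0, -1, 0, -1, 0, 0, -1, 0])

```text
time: 5.55
tool_pos: [0.487, 0.133, 0.2697]
tool_rot: [0.002, 0.0, 1.0, 0.0]
contact_force: [0.9, -0.5, -1.2]
gripper_width: 0.535
grasp_force: 62.0
```

>>> servo_tool(motion=[-1, 0.03, -0.2, -0.16, 0, -1, 0.06, -0.5, -0.16, 0, -1, 0.08, -0.8, -0.16, 0, -1, 0.08, -1, -0.16, 0])

```text
time: 6.05
tool_pos: [0.4752, 0.0116, 0.2842]
tool_rot: [-0.001, 0.001, 1.0, 0.0]
contact_force: [0.3, -0.2, -2.1]
gripper_width: 0.538
grasp_force: 62.2
```

>>> servo_tool(motion=[-1, 0.03, -0.3, 0, 0, -1, 0.06, -0.7, 0, 0, -1, 0.08, -1, 0, 0])

```text
time: 6.42
tool_pos: [0.4655, -0.1085, 0.2841]
tool_rot: [-0.001, 0.001, 1.0, 0.001]
contact_force: [0.9, 0.6, -1.4]
gripper_width: 0.539
grasp_force: 62.3
```

>>> servo_tool(motion=[-1, 0.03, -0.3, 0, 0, -1, 0.06, -0.7, 0, 0, -1, 0.08, -1, 0, 0])

```text
time: 6.8
tool_pos: [0.4559, -0.2284, 0.2841]
tool_rot: [-0.001, 0.001, 1.0, 0.001]
contact_force: [0.3, -0.1, -3.0]
gripper_width: 0.536
grasp_force: 62.3
```

>>> servo_tool(motion=[-1, 0.03, -0.3, 0, 0, -1, 0.06, -0.6, 0, 0, -1, 0.09, -0.8, 0, 0, -1, 0.09, -0.8, 0, 0])

```text
time: 7.3
tool_pos: [0.4454, -0.3239, 0.2849]
tool_rot: [-0.001, 0.001, 1.0, 0.001]
contact_force: [0.9, 0.6, -1.5]
gripper_width: 0.535
grasp_force: 62.3
```

```bash
python3 - <<'E'
from h import *
im,d,W,p=grab("wrist");save(im,"w2")
w=W.reshape(-1,3);w=w[~np.isnan(w[:,0])]
print(fitrim(w,(.456,-.3235),-.2,2))
s=w[(np.hypot(w[:,0]-.4454,w[:,1]+.3239)<.05)&(w[:,2]>.12)&(w[:,2]<.26)]
for z in(.16,.18,.2,.22,.24):
    q=s[abs(s[:,2]-z)<.008]; 
    if len(q)>20: print(z,len(q),q[:,:2].min(0).round(4),q[:,:2].max(0).round(4),np.median(q[:,:2],0).round(4))
print(s[:,2].min())
E
```

```text
(array([ 0.4567, -0.3261, -0.2002]), np.float64(0.19), 2049)
0.16 77 [ 0.4174 -0.3478] [ 0.4318 -0.2985] [ 0.4194 -0.3229]
0.18 316 [ 0.4184 -0.3492] [ 0.4405 -0.2967] [ 0.4228 -0.3215]
0.2 680 [ 0.4192 -0.3507] [ 0.4522 -0.2969] [ 0.4245 -0.3238]
0.22 996 [ 0.4221 -0.3479] [ 0.4486 -0.3008] [ 0.4281 -0.3234]
0.24 436 [ 0.4266 -0.3416] [ 0.4383 -0.307 ] [ 0.4291 -0.3241]
0.1602473910740751
```

View pics/w2.png

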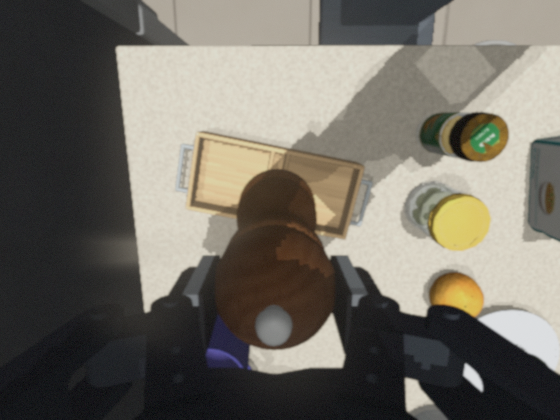

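The mill hangs straight and the two-cell caddy is clear (left, -y cell at about (235,170)). I lower the mill there.

>>> servo_tool(motion=[-1, -0.01, -0.25, 0, 0, -1, -0.01, -0.417, 0, 0, -1, -0.01, -0.417, 0.3, 0, -1, -0.01, -0.417, 0.6, 0, -1, -0.01, -0.417, 0.8, 0])

```text
time: 7.98
tool_pos: [0.4469, -0.372, 0.1881]
tool_rot: [-0.001, -0.0, 1.0, 0.001]
contact_force: [-0.4, -0.4, -1.4]
gripper_width: 0.543
grasp_force: 62.5
```

>>> servo_tool(motion=[-1, 0, 0, 0.15, 0, -1, 0, 0, 0.3, 0, -1, 0, 0, 0.38, 0, -1, 0, 0, 0.42, 0, -1, 0, 0, 0.42, 0])

```text
time: 8.6
tool_pos: [0.4474, -0.3734, 0.1403]
tool_rot: [0.0, 0.0, 1.0, -0.0]
contact_force: [-0.3, 0.5, -1.3]
gripper_width: 0.537
grasp_force: 62.5
```

>>> servo_tool(motion=[-1, 0, 0, 0.03, 0, -1, 0, 0, 0.05, 0, -1, 0, 0, 0.065, 0, -1, 0, 0, 0.065, 0])

```text
time: 9.1
tool_pos: [0.4472, -0.3732, 0.1322]
tool_rot: [-0.0, 0.0, 1.0, 0.0]
contact_force: [-0.6, 0.1, -1.1]
gripper_width: 0.539
grasp_force: 62.5
```

>>> servo_tool(motion=[-1, 0, 0, 0.015, 0, -1, 0, 0, 0.03, 0, -1, 0, 0, 0.03, 0])

```text
time: 9.48
tool_pos: [0.4484, -0.3739, 0.132]
tool_rot: [0.001, 0.0, 1.0, -0.001]
contact_force: [-2.2, 2.9, 9.7]
gripper_width: 0.538
grasp_force: 63.7
```

>>> servo_tool(motion=[0.2, 0, 0, -0.02, 0, 0.6, 0, 0, -0.02, 0, 1, 0, 0, -0.02, 0, 1, 0, 0, -0.2, 0, 1, 0, 0, -0.6, 0])

```text
time: 10.1
tool_pos: [0.4458, -0.3717, 0.1978]
tool_rot: [-0.002, 0.0, 1.0, 0.003]
contact_force: [0.8, -0.2, 0.4]
gripper_width: 1.0
grasp_force: 0.0
```

>>> servo_tool(motion=[1, 0, 0, -0.2, 0, 1, -0.1, 0.4, -0.2, 0, 1, -0.15, 0.8, -0.2, 0, 1, -0.15, 1, -0.2, 0])

```text
time: 10.6
tool_pos: [0.4653, -0.2514, 0.2244]
tool_rot: [-0.0, -0.001, 1.0, 0.0]
contact_force: [-0.5, 0.4, 0.3]
gripper_width: 0.998
grasp_force: 0.0
```

>>> servo_tool(motion=[1, -0.05, 0.4, 0, 0, 1, -0.15, 0.8, 0, 0, 1, -0.15, 1, 0, 0, 1, -0.15, 1, 0, 0])

```text
time: 11.1
tool_pos: [0.4833, -0.1323, 0.2245]
tool_rot: [-0.0, -0.001, 1.0, -0.0]
contact_force: [0.1, -0.8, -0.0]
gripper_width: 1.002
grasp_force: 0.0
```

```bash
python3 - <<'E'
from h import *
print(manip.state()["tool_pos"])
im,d,W,p=grab("wrist");save(im,"w3")
w=W.reshape(-1,3)
def enc(c,r,z0,z1):
    s=w[(np.hypot(w[:,0]-c[0],w[:,1]-c[1])<r)&(w[:,2]>z0)&(w[:,2]<z1)]
    (x,y),rr=cv2.minEnclosingCircle((s[:,:2]*1000).astype(np.float32));print(len(s),x,y,rr)
enc((.484,-.134),.045,.077,.09);enc((.397,-.137),.035,.1,.11)
im,d,W,p=grab("top");w=W.reshape(-1,3);save(im,"t2")
for z in(.04,.08,.11,.14,.16):
    s=w[(np.hypot(w[:,0]-.4466,w[:,1]+.374)<.045)&(abs(w[:,2]-z)<.012)]
    if len(s)>5:
        (x,y),rr=cv2.minEnclosingCircle((s[:,:2]*1000).astype(np.float32));print(z,len(s),x,y,rr)
s=w[(np.hypot(w[:,0]-.4466,w[:,1]+.374)<.045)];print(np.nanmax(s[:,2]))
E
```

```text
[ 0.48326789 -0.13227139  0.22447619]
3913 485.357666015625 -135.9380340576172 29.866548538208008
3108 398.61944580078125 -138.6779022216797 21.547685623168945
0.04 129 445.740966796875 -374.6947326660156 44.33204650878906
0.08 92 446.538818359375 -368.89544677734375 21.720134735107422
0.11 28 441.3447570800781 -360.3458251953125 18.193775177001953
0.14 98 447.38330078125 -373.7834167480469 24.735227584838867
0.16 275 447.497314453125 -373.39215087890625 24.63592529296875
0.17858825618389085
```

>>> servo_tool(motion=[1, -0.0125, -0.02, 0, 0, 1, -0.0125, -0.02, 0.4, 0, 1, -0.0125, -0.02, 0.8, 0, 1, -0.0125, -0.02, 0.8, 0])

```text
time: 11.7
tool_pos: [0.4817, -0.1353, 0.1242]
tool_rot: [-0.004, 0.001, 1.0, 0.002]
contact_force: [-0.6, -0.6, 0.4]
gripper_width: 1.003
grasp_force: 0.0
```

>>> servo_tool(motion=[1, 0, 0, 0.2, 0, 1, 0, 0, 0.5, 0, 1, 0, 0, 0.7, 0, 1, 0, 0, 0.78, 0, 1, 0, 0, 0.78, 0])

```text
time: 12.32
tool_pos: [0.4856, -0.1363, 0.0363]
tool_rot: [0.001, 0.0, 1.0, -0.0]
contact_force: [-0.3, -0.1, 0.8]
gripper_width: 0.996
grasp_force: 0.0
```

>>> servo_tool(motion=[-1, 0, 0, 0, 0, -1, 0, 0, 0, 0, -1, 0, 0, 0, 0, -1, 0, 0, 0, 0, -1, 0, 0, 0, 0])

```text
time: 12.95
tool_pos: [0.4866, -0.1363, 0.0375]
tool_rot: [0.002, 0.0, 1.0, -0.001]
contact_force: [0.1, 0.1, 6.5]
gripper_width: 0.685
grasp_force: 65.3
```

>>> servo_tool(motion=[-1, 0, 0, -0.05, 0, -1, 0, 0, -0.2, 0, -1, 0, 0, -0.5, 0, -1, 0, 0, -0.7, 0, -1, 0, 0, -0.7, 0])

```text
time: 13.58
tool_pos: [0.4865, -0.1364, 0.1223]
tool_rot: [0.003, 0.0, 1.0, -0.001]
contact_force: [0.8, -0.4, -2.8]
gripper_width: 0.686
grasp_force: 65.3
```

```bash
python3 - <<'E'
from h import *
im,d,W,p=grab("wrist");a=im
im2,_,_,_=grab("scene")
save(cv2.resize(a[150:420,120:440],None,fx=1.8,fy=1.8),"w4")
w=W.reshape(-1,3)
s=w[(np.hypot(w[:,0]-.486,w[:,1]+.136)<.045)&(w[:,2]>.03)&(w[:,2]<.2)]
for z in np.arange(.06,.2,.012):
    q=s[abs(s[:,2]-z)<.006]
    if len(q)>10: print(round(z,3),len(q),q[:,:2].min(0).round(4),q[:,:2].max(0).round(4))
E
```

```text
0.084 79 [ 0.455  -0.1625] [ 0.467  -0.1125]
0.096 835 [ 0.4549 -0.1675] [ 0.4796 -0.1073]
0.108 1385 [ 0.4553 -0.166 ] [ 0.4777 -0.1087]
0.12 112 [ 0.4571 -0.1516] [ 0.4629 -0.1255]
0.132 1215 [ 0.4546 -0.1797] [ 0.4799 -0.0948]
0.144 2617 [ 0.4552 -0.1803] [ 0.4801 -0.0944]
0.156 2510 [ 0.4551 -0.1804] [ 0.482  -0.0944]
0.168 21921 [ 0.4555 -0.1801] [ 0.5024 -0.0915]
0.18 3645 [ 0.4719 -0.181 ] [ 0.494 -0.091]
0.192 3680 [ 0.4676 -0.171 ] [ 0.4772 -0.1034]
```

View pics/w4.png

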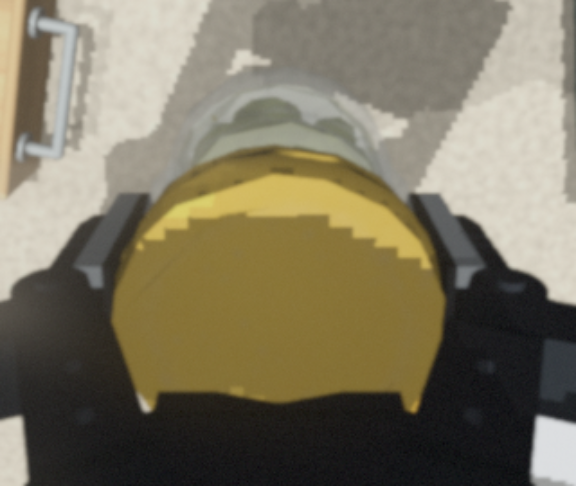

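>>> servo_tool(motion=[-1, 0.05, -0.2, 0, 0, -1, 0.1, -0.5, 0, 0, -1, 0.169, -0.8, 0, 0, -1, 0.169, -0.8, 0, 0])

```text
time: 14.18
tool_pos: [0.4631, -0.2328, 0.1173]
tool_rot: [-0.001, 0.002, 1.0, 0.001]
contact_force: [0.3, 0.6, -3.1]
gripper_width: 0.682
grasp_force: 65.6
```

>>> servo_tool(motion=[-1, 0, -0.2, 0, 0, -1, 0, -0.363, 0, 0, -1, 0, -0.363, 0.2, 0, -1, 0, -0.363, 0.5, 0, -1, 0, -0.363, 0.5, 0])

```text
time: 14.8
tool_pos: [0.4621, -0.2737, 0.0555]
tool_rot: [-0.003, 0.0, 1.0, 0.003]
contact_force: [-0.2, -0.3, -3.1]
gripper_width: 0.684
grasp_force: 66.0
```

>>> servo_tool(motion=[-1, 0, 0, 0.03, 0, -1, 0, 0, 0.06, 0, -1, 0, 0, 0.09, 0, -1, 0, 0, 0.11, 0, -1, 0, 0, 0.11, 0])

```text
time: 15.42
tool_pos: [0.4644, -0.2751, 0.0458]
tool_rot: [-0.0, 0.0, 1.0, 0.0]
contact_force: [-0.0, -0.1, -3.2]
gripper_width: 0.685
grasp_force: 66.0
```

>>> servo_tool(motion=[-1, -0.01, -0.005, 0.015, 0, -1, -0.01, -0.005, 0.025, 0, -1, -0.01, -0.005, 0.035, 0, -1, -0.01, -0.005, 0.035, 0])

```text
time: 15.92
tool_pos: [0.4661, -0.276, 0.0436]
tool_rot: [-0.0, 0.0, 1.0, 0.0]
contact_force: [-3.7, 3.7, 8.8]
gripper_width: 0.692
grasp_force: 67.0
```

>>> servo_tool(motion=[0.6, 0, 0, 0, 0, 1, 0, 0, 0, 0, 1, 0, 0, 0, 0, 1, 0, 0, -0.2, 0, 1, 0, 0, -0.7, 0])

```text
time: 16.55
tool_pos: [0.4634, -0.274, 0.1227]
tool_rot: [-0.003, 0.0, 1.0, 0.003]
contact_force: [0.5, -0.7, -0.5]
gripper_width: 1.0
grasp_force: 0.0
```

>>> servo_tool(motion=[1, 0.1, 0.2, -0.5, 0.2, 1, 0.3, 0.4, -0.6, 0.4, 1, 0.5, 0.7, -0.6, 0.6, 1, 0.567, 1, -0.6, 0.8, 1, 0.567, 1, -0.6, 0.9])

```text
time: 17.18
tool_pos: [0.3972, -0.154, 0.1976]
tool_rot: [0.0, 0.347, 0.938, 0.0]
contact_force: [-0.1, -0.7, 0.1]
gripper_width: 1.003
grasp_force: 0.0
```

>>> servo_tool(motion=[1, 0, 0, 0, 0.2, 1, 0, 0, 0, 0.4, 1, 0, 0, 0, 0.6, 1, 0, 0, 0, 0.833, 1, 0, 0, 0, 0.833])

```text
time: 17.8
tool_pos: [0.3977, -0.1557, 0.1976]
tool_rot: [-0.0, 0.629, 0.778, 0.0]
contact_force: [1.2, 0.6, -0.3]
gripper_width: 1.003
grasp_force: 0.0
```

```bash
cat >> h.py <<'E'
def go(t,z=None):
    s=manip.state();q=s["tool_rot"];M=R.from_quat([q[1],q[2],q[3],q[0]]).as_matrix()
    d=np.array([t[0],t[1],s["tool_pos"][2] if z is None else z])-s["tool_pos"]
    y=M[:,1];print("pos",s["tool_pos"].round(4),"yaw",np.degrees(np.arctan2(y[1],y[0])).round(2),"j6",s["joint_pos"][5].round(2),"shift units",(M.T@d/.12).round(3))
def enc(W,c,r,z0,z1):
    w=W.reshape(-1,3);s=w[(np.hypot(w[:,0]-c[0],w[:,1]-c[1])<r)&(w[:,2]>z0)&(w[:,2]<z1)]
    if len(s)<8: return len(s)
    (x,y),rr=cv2.minEnclosingCircle((s[:,:2]*1000).astype(np.float32));return len(s),round(x,1),round(y,1),round(rr,1),s[:,2].max().round(4)
E
python3 - <<'E'
from h import *
go((.398,-.138),.048)
im,d,W,p=grab("top");save(im,"t3")
print("pickle",enc(W,(.4664,-.276),.04,.075,.1),"mill",enc(W,(.447,-.374),.04,.13,.16),"spice",enc(W,(.398,-.138),.035,.099,.115))
E
```

```text
pos [ 0.3977 -0.1557  0.1976] yaw 12.12 j6 -0.76 shift units [0.144 0.034 1.247]
pickle 0 mill (68, 447.5, -374.7, 24.5, np.float64(0.1599)) spice (170, 397.9, -136.7, 21.8, np.float64(0.1108))
```

>>> servo_tool(motion=[1, 0.144, 0.034, 0, 0, 1, 0.144, 0.034, 0.2, 0, 1, 0.144, 0.034, 0.5, 0, 1, 0.144, 0.034, 0.7, 0, 1, 0.144, 0.034, 0.7, 0])

```text
time: 18.48
tool_pos: [0.3966, -0.1363, 0.1115]
tool_rot: [-0.002, 0.629, 0.778, -0.0]
contact_force: [0.6, 0.4, -0.3]
gripper_width: 0.998
grasp_force: 0.0
```

>>> servo_tool(motion=[1, 0, 0, 0.2, 0, 1, 0, 0, 0.4, 0, 1, 0, 0, 0.54, 0, 1, 0, 0, 0.54, 0])

```text
time: 18.98
tool_pos: [0.398, -0.1375, 0.049]
tool_rot: [-0.001, 0.629, 0.777, -0.0]
contact_force: [0.6, 0.0, -0.1]
gripper_width: 1.001
grasp_force: 0.0
```

>>> servo_tool(motion=[-1, 0, 0, 0, 0, -1, 0, 0, 0, 0, -1, 0, 0, 0, 0, -1, 0, 0, 0, 0, -1, 0, 0, 0, 0])

```text
time: 19.6
tool_pos: [0.3993, -0.1385, 0.0503]
tool_rot: [0.001, 0.629, 0.777, 0.0]
contact_force: [0.7, 0.9, 6.0]
gripper_width: 0.499
grasp_force: 60.7
```

>>> servo_tool(motion=[-1, 0, 0, -0.05, 0, -1, 0, 0, -0.2, 0, -1, 0, 0, -0.5, 0, -1, 0, 0, -0.8, 0, -1, 0, 0, -1, 0])

```text
time: 20.23
tool_pos: [0.398, -0.138, 0.1703]
tool_rot: [0.0, 0.629, 0.777, -0.0]
contact_force: [0.1, 0.5, -0.9]
gripper_width: 0.497
grasp_force: 60.3
```

>>> servo_tool(motion=[-1, 0, 0, -0.2, 0, -1, 0, 0, -0.5, 0, -1, 0, 0, -0.7, 0, -1, 0, 0, -0.7, 0])

```text
time: 20.72
tool_pos: [0.3987, -0.1384, 0.2547]
tool_rot: [0.002, 0.629, 0.777, 0.0]
contact_force: [-0.7, 0.2, -1.0]
gripper_width: 0.501
grasp_force: 60.4
```

```bash
python3 - <<'E'
from h import *
s=manip.state();c=s["tool_pos"]
go((.3922,.2979))
im,d,W,p=grab("scene");save(im,"s4")
print("scene",enc(W,c,.03,c[2]-.03,c[2]+.02))
im,d,W,p=grab("wrist");w=W.reshape(-1,3)
q=w[(np.hypot(w[:,0]-c[0],w[:,1]-c[1])<.019)&(w[:,2]<c[2]+.09)];print(np.percentile(q[:,2],[1,10,30,50,70,90,99]).round(4))
E
```

```text
pos [ 0.3987 -0.1384  0.2547] yaw 11.99 j6 -0.72 shift units [ 3.568  0.703 -0.006]
scene (301, 390.4, -147.7, 19.0, np.float64(0.2746))
[-0.0014  0.3064  0.3072  0.3078  0.3297  0.337   0.3401]
```

>>> servo_tool(motion=[-1, 0.2, 0.04, 0, 0, -1, 0.5, 0.09, 0, 0, -1, 0.8, 0.15, 0, 0, -1, 0.963, 0.176, 0, 0])

```text
time: 21.32
tool_pos: [0.3936, -0.019, 0.2505]
tool_rot: [-0.002, 0.629, 0.778, -0.001]
contact_force: [0.3, 0.0, -0.8]
gripper_width: 0.497
grasp_force: 60.3
```

>>> servo_tool(motion=[-1, 0.35, 0.06, 0, 0, -1, 0.7, 0.12, 0, 0, -1, 0.963, 0.176, 0, 0])

```text
time: 21.7
tool_pos: [0.3901, 0.0983, 0.2505]
tool_rot: [-0.001, 0.629, 0.777, -0.001]
contact_force: [0.3, 0.6, -1.2]
gripper_width: 0.496
grasp_force: 60.4
```

>>> servo_tool(motion=[-1, 0.35, 0.06, 0, 0, -1, 0.7, 0.12, 0, 0, -1, 0.963, 0.176, 0, 0])

```text
time: 22.08
tool_pos: [0.3867, 0.2155, 0.2504]
tool_rot: [-0.001, 0.629, 0.777, -0.002]
contact_force: [0.7, 0.6, -1.3]
gripper_width: 0.494
grasp_force: 60.4
```

>>> servo_tool(motion=[-1, 0.35, 0.06, 0.1, 0, -1, 0.7, 0.12, 0.3, 0, -1, 0.963, 0.176, 0.5, 0, -1, 0.963, 0.176, 0.7, 0, -1, 0.963, 0.176, 0.7, 0])

```text
time: 22.7
tool_pos: [0.382, 0.3304, 0.1642]
tool_rot: [-0.001, 0.629, 0.777, -0.004]
contact_force: [0.6, 0.0, -0.9]
gripper_width: 0.493
grasp_force: 60.4
```

```bash
python3 - <<'E'
from h import *
go((.3851,.3312),.058)
im,d,W,p=grab("wrist");save(im,"w5")
w=W.reshape(-1,3);w=w[~np.isnan(w[:,0])]
print(fitrim(w,(.4348,.307),.21,3))
c=manip.state()["tool_pos"]
im,d,W,p=grab("top");print("pickle",enc(W,(.4664,-.276),.04,.08,.1))
print("jar lid in top",enc(W,c,.03,c[2]+.04,c[2]+.06))
E
```

```text
pos [0.382  0.3304 0.1642] yaw 12.04 j6 0.36 shift units [0.004 0.034 0.885]
(array([0.4349, 0.3074, 0.2089]), np.float64(0.16), 4268)
pickle (415, 464.2, -274.8, 30.6, np.float64(0.0947))
jar lid in top 0
```

View pics/w5.png

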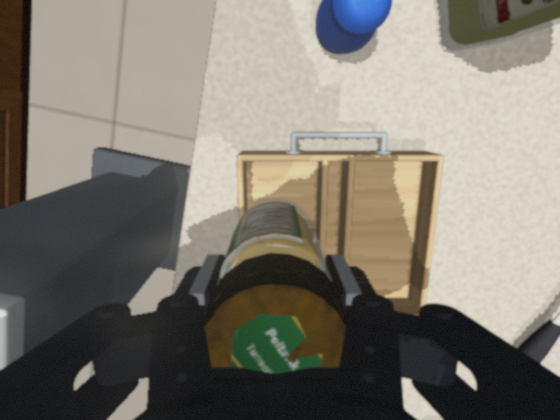

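The jar hangs straight over the far small cell, and the caddy fit agrees. I lower it.

>>> servo_tool(motion=[-1, 0, 0, 0, 0, -1, 0, 0, 0.2, 0, -1, 0, 0, 0.45, 0, -1, 0, 0, 0.7, 0, -1, 0, 0, 0.8, 0])

```text
time: 23.42
tool_pos: [0.3843, 0.3311, 0.0721]
tool_rot: [-0.0, 0.63, 0.777, -0.001]
contact_force: [0.1, 0.7, -1.2]
gripper_width: 0.501
grasp_force: 60.4
```

>>> servo_tool(motion=[-1, 0, 0, 0, 0, -1, 0, 0, 0.015, 0, -1, 0, 0, 0.03, 0, -1, 0, 0, 0.03, 0])

```text
time: 23.92
tool_pos: [0.385, 0.3319, 0.0699]
tool_rot: [0.0, 0.629, 0.777, 0.0]
contact_force: [0.6, 0.2, -0.8]
gripper_width: 0.495
grasp_force: 60.4
```

Expected touch is at about 0.056–0.058.

>>> servo_tool(motion=[-1, 0, 0, 0.03, 0, -1, 0, 0, 0.06, 0, -1, 0, 0, 0.08, 0, -1, 0, 0, 0.095, 0, -1, 0, 0, 0.095, 0])

```text
time: 24.55
tool_pos: [0.3845, 0.3316, 0.0576]
tool_rot: [-0.0, 0.629, 0.777, -0.0]
contact_force: [-0.6, 0.1, -1.0]
gripper_width: 0.501
grasp_force: 60.4
```

>>> servo_tool(motion=[-1, 0, 0, 0.012, 0, -1, 0, 0, 0.025, 0, -1, 0, 0, 0.025, 0])

```text
time: 24.92
tool_pos: [0.3849, 0.332, 0.0564]
tool_rot: [-0.0, 0.629, 0.777, -0.0]
contact_force: [-3.9, -2.5, 7.2]
gripper_width: 0.499
grasp_force: 61.1
```

>>> servo_tool(motion=[0.5, 0, 0, 0, 0, 1, 0, 0, 0, 0, 1, 0, 0, 0, 0, 1, 0, 0, -0.2, 0, 1, 0, 0, -0.6, 0])

```text
time: 25.55
tool_pos: [0.3829, 0.3305, 0.1249]
tool_rot: [-0.001, 0.629, 0.777, -0.003]
contact_force: [0.3, 0.0, 0.5]
gripper_width: 1.004
grasp_force: 0.0
```

>>> servo_tool(motion=[1, 0, 0, -0.4, 0, 1, -0.3, -0.04, -0.5, 0, 1, -0.7, -0.1, -0.5, 0, 1, -0.85, -0.12, -0.5, 0])

```text
time: 26.05
tool_pos: [0.3919, 0.2273, 0.1871]
tool_rot: [0.0, 0.63, 0.777, 0.0]
contact_force: [1.1, -0.6, -0.1]
gripper_width: 1.002
grasp_force: 0.0
```

>>> servo_tool(motion=[1, -0.3, -0.04, 0, 0, 1, -0.7, -0.1, 0, 0, 1, -0.8, -0.12, 0, 0, 1, -0.8, -0.12, 0, 0])

```text
time: 26.55
tool_pos: [0.3977, 0.1318, 0.1869]
tool_rot: [-0.0, 0.63, 0.777, 0.0]
contact_force: [0.3, 0.8, 0.6]
gripper_width: 0.999
grasp_force: 0.0
```

```bash
python3 - <<'E'
from h import *
im,d,W,p=grab("top")
print("spice",enc(W,(.385,.332),.035,.103,.13),"salt",enc(W,(.398,.1335),.03,.082,.1))
im,d,W,p=grab("wrist");print("salt wrist",enc(W,(.398,.1335),.03,.082,.1),enc(W,(.385,.332),.035,.103,.13))
go((.398,.1335),.037)
E
```

```text
spice (246, 383.1, 332.9, 21.9, np.float64(0.1178)) salt 0
salt wrist (1225, 399.0, 134.3, 15.0, np.float64(0.0896)) 0
pos [0.3976 0.1328 0.1869] yaw 12.03 j6 -0.07 shift units [0.005 0.004 1.249]
```

>>> servo_tool(motion=[1, 0.007, 0.01, 0.2, 0, 1, 0.007, 0.01, 0.5, 0, 1, 0.007, 0.01, 0.75, 0, 1, 0.007, 0.01, 0.75, 0])

```text
time: 27.15
tool_pos: [0.3963, 0.1338, 0.0942]
tool_rot: [-0.002, 0.629, 0.778, -0.002]
contact_force: [-0.5, -0.9, -1.2]
gripper_width: 1.002
grasp_force: 0.0
```

>>> servo_tool(motion=[1, 0, 0, 0.2, 0, 1, 0, 0, 0.4, 0, 1, 0, 0, 0.515, 0, 1, 0, 0, 0.515, 0, 1, 0, 0, 0.515, 0])

```text
time: 27.78
tool_pos: [0.3996, 0.1334, 0.0364]
tool_rot: [0.001, 0.629, 0.777, 0.001]
contact_force: [-0.7, 0.6, -0.7]
gripper_width: 0.999
grasp_force: 0.0
```

>>> servo_tool(motion=[-1, 0, 0, 0, 0, -1, 0, 0, 0, 0, -1, 0, 0, 0, 0, -1, 0, 0, 0, 0, -1, 0, 0, 0, 0])

```text
time: 28.4
tool_pos: [0.3993, 0.1332, 0.0362]
tool_rot: [0.0, 0.629, 0.777, 0.0]
contact_force: [-1.6, -0.7, 6.4]
gripper_width: 0.429
grasp_force: 59.1
```

>>> servo_tool(motion=[-1, 0, 0, -0.05, 0, -1, 0, 0, -0.2, 0, -1, 0, 0, -0.5, 0, -1, 0, 0, -0.7, 0, -1, 0, 0, -0.7, 0])

```text
time: 29.02
tool_pos: [0.4001, 0.1333, 0.1211]
tool_rot: [0.002, 0.629, 0.777, 0.002]
contact_force: [0.1, 0.1, -1.2]
gripper_width: 0.427
grasp_force: 59.5
```

```bash
python3 - <<'E'
from h import *
go((.3993,.2646),.042)
c=manip.state()["tool_pos"]
im,d,W,p=grab("wrist");w=W.reshape(-1,3)
q=w[(np.hypot(w[:,0]-c[0],w[:,1]-c[1])<.019)&(w[:,2]<c[2]+.075)];print(c,np.percentile(q[:,2],[1,10,30,50,70,90,99]).round(4))
save(cv2.resize(im[100:420,100:460],None,fx=1.5,fy=1.5),"w6")
E
```

```text
pos [0.4001 0.1333 0.1211] yaw 12.0 j6 -0.06 shift units [1.072 0.218 0.66 ]
[0.40007931 0.133319   0.1211324 ] [-0.0015  0.1298  0.1532  0.1659  0.171   0.173   0.1957]
```

View pics/w6.png

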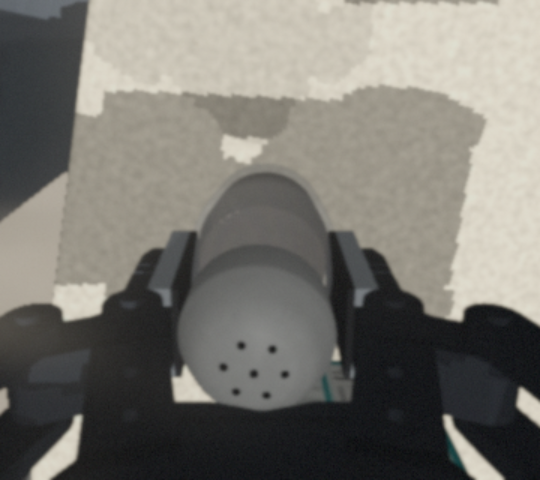

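>>> servo_tool(motion=[-1, 0.2, 0.04, 0, 0, -1, 0.5, 0.1, 0, 0, -1, 0.8, 0.16, 0, 0, -1, 1, 0.218, 0, 0, -1, 1, 0.218, 0, 0])

```text
time: 29.7
tool_pos: [0.398, 0.2564, 0.117]
tool_rot: [-0.001, 0.628, 0.778, -0.002]
contact_force: [-1.2, 1.0, -1.7]
gripper_width: 0.424
grasp_force: 59.5
```

```bash
python3 - <<'E'
from h import *
go((.3993,.2646),.042)
E
```

```text
pos [0.398  0.2564 0.117 ] yaw 12.14 j6 0.2 shift units [0.065 0.028 0.625]
```

>>> servo_tool(motion=[-1, 0.07, 0, 0, 0, -1, 0.07, 0, 0.2, 0, -1, 0.07, 0, 0.4, 0, -1, 0.07, 0, 0.53, 0, -1, 0.07, 0, 0.53, 0])

```text
time: 30.32
tool_pos: [0.3964, 0.2633, 0.054]
tool_rot: [-0.001, 0.63, 0.777, -0.002]
contact_force: [0.3, 0.7, -1.5]
gripper_width: 0.429
grasp_force: 59.5
```

>>> servo_tool(motion=[-1, 0, 0, 0.02, 0, -1, 0, 0, 0.04, 0, -1, 0, 0, 0.06, 0, -1, 0, 0, 0.06, 0])

```text
time: 30.82
tool_pos: [0.3975, 0.2641, 0.0483]
tool_rot: [0.0, 0.629, 0.777, -0.0]
contact_force: [0.3, -0.6, -1.6]
gripper_width: 0.428
grasp_force: 59.5
```

>>> servo_tool(motion=[-1, 0, 0.01, 0.02, 0, -1, 0, 0.01, 0.04, 0, -1, 0, 0.01, 0.055, 0, -1, 0, 0.01, 0.055, 0])

```text
time: 31.32
tool_pos: [0.3988, 0.2646, 0.0423]
tool_rot: [-0.0, 0.629, 0.777, -0.0]
contact_force: [-1.7, -0.4, 4.2]
gripper_width: 0.427
grasp_force: 60.3
```

>>> servo_tool(motion=[-1, 0, 0, 0.01, 0, -1, 0, 0, 0.015, 0, -1, 0, 0, 0.015, 0])

```text
time: 31.7
tool_pos: [0.3989, 0.2648, 0.0421]
tool_rot: [-0.001, 0.629, 0.777, -0.0]
contact_force: [-7.1, -1.9, 15.2]
gripper_width: 0.431
grasp_force: 62.1
```

>>> servo_tool(motion=[0.3, 0, 0, -0.01, 0, 1, 0, 0, -0.01, 0, 1, 0, 0, -0.01, 0, 1, 0, 0, -0.2, 0, 1, 0, 0, -0.6, 0])

```text
time: 32.33
tool_pos: [0.3966, 0.2633, 0.1098]
tool_rot: [-0.001, 0.629, 0.777, -0.003]
contact_force: [0.8, 0.3, 0.8]
gripper_width: 1.004
grasp_force: 0.0
```

>>> servo_tool(motion=[1, 0, 0, -0.4, 0, 1, 0, 0, -0.75, 0, 1, -0.4, 0, -0.85, 0, 1, -0.8, 0.02, -0.85, 0, 1, -1, 0.02, -0.85, 0])

```text
time: 32.95
tool_pos: [0.4264, 0.1458, 0.214]
tool_rot: [0.0, 0.63, 0.777, 0.0]
contact_force: [0.3, -0.3, -1.5]
gripper_width: 1.0
grasp_force: 0.0
```

>>> servo_tool(motion=[1, -0.3, 0, 0, -0.2, 1, -0.6, 0, 0, -0.4, 1, -1, 0.02, 0, -0.6, 1, -1, 0.02, 0, -0.8, 1, -1, 0.02, 0, -1])

```text
time: 33.58
tool_pos: [0.4533, 0.0298, 0.2134]
tool_rot: [-0.0, 0.282, 0.959, -0.0]
contact_force: [0.1, -0.6, -0.3]
gripper_width: 0.996
grasp_force: 0.0
```

>>> servo_tool(motion=[1, 0, 0, 0, -0.2, 1, 0, 0, 0, -0.4, 1, 0, 0, 0, -0.7, 1, 0, 0, 0, -0.909, 1, 0, 0, 0, -0.909])

```text
time: 34.2
tool_pos: [0.4531, 0.0306, 0.2135]
tool_rot: [-0.0, -0.068, 0.998, 0.0]
contact_force: [0.1, 0.4, -0.3]
gripper_width: 0.999
grasp_force: 0.0
```

```bash
python3 - <<'E'
from h import *
im,d,W,p=grab("top")
print("spice",enc(W,(.385,.332),.035,.103,.13),"salt",enc(W,(.399,.2646),.03,.086,.11),"pickle",enc(W,(.4664,-.276),.04,.08,.1))
im,d,W,p=grab("wrist");save(im,"w7");w=W.reshape(-1,3)
for z0,z1 in((.09,.107),(.05,.095)):
    s=w[(np.hypot(w[:,0]-.4585,w[:,1]-.008)<.08)&(w[:,2]>z0)&(w[:,2]<z1)]
    c,sz,a=cv2.minAreaRect((s[:,:2]*1000).astype(np.float32));print(len(s),c,sz,a)
go((.4585,.008),.068)
E
```

```text
spice (248, 382.6, 332.8, 22.0, np.float64(0.1161)) salt (121, 395.5, 264.8, 16.6, np.float64(0.0993)) pickle (412, 464.6, -275.3, 30.4, np.float64(0.0969))
3230 (460.1124572753906, 6.188837051391602) (110.71880340576172, 41.48460006713867) 7.660207271575928
513 (446.9027404785156, 21.62795066833496) (110.81533813476562, 37.84233474731445) 29.925371170043945
pos [0.4532 0.0306 0.2137] yaw 97.77 j6 -1.8 shift units [-0.019 -0.193  1.214]
```

View pics/w7.png

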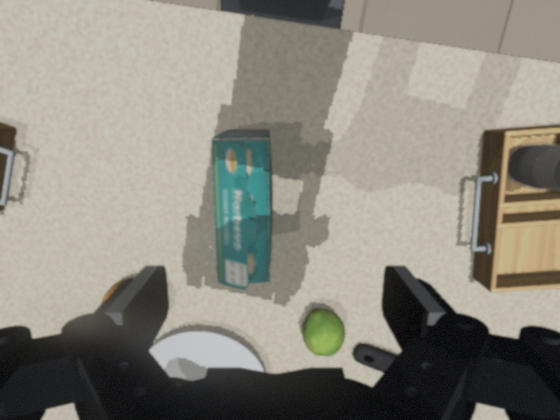

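View w7: the box is at (242,210), well placed between the fingers once shifted left. The lime (323,332) and the mandarin (120,295) are clear.

>>> servo_tool(motion=[1, -0.025, -0.202, 0, 0, 1, -0.025, -0.202, 0, 0, 1, -0.025, -0.202, 0.3, 0, 1, -0.025, -0.202, 0.6, 0, 1, -0.025, -0.202, 0.6, 0])

```text
time: 34.92
tool_pos: [0.457, 0.0079, 0.1387]
tool_rot: [-0.003, -0.069, 0.998, 0.001]
contact_force: [-0.3, -0.3, -0.2]
gripper_width: 1.003
grasp_force: 0.0
```

>>> servo_tool(motion=[1, 0, 0, 0, 0, 1, 0, 0, 0.25, 0, 1, 0, 0, 0.5, 0, 1, 0, 0, 0.64, 0, 1, 0, 0, 0.64, 0])

```text
time: 35.55
tool_pos: [0.4595, 0.0071, 0.0651]
tool_rot: [-0.0, -0.069, 0.998, 0.0]
contact_force: [-0.7, -0.6, 0.6]
gripper_width: 1.003
grasp_force: 0.0
```

>>> servo_tool(motion=[-1, 0, 0, 0, 0, -1, 0, 0, 0, 0, -1, 0, 0, 0, 0, -1, 0, 0, 0, 0, -1, 0, 0, 0, 0])

```text
time: 36.17
tool_pos: [0.4609, 0.0068, 0.0666]
tool_rot: [0.001, -0.069, 0.998, -0.0]
contact_force: [0.5, -0.4, 6.9]
gripper_width: 0.528
grasp_force: 61.9
```

>>> servo_tool(motion=[-1, 0, 0, -0.05, 0, -1, 0, 0, -0.2, 0, -1, 0, 0, -0.5, 0, -1, 0, 0, -0.8, 0, -1, 0, 0, -1, 0])

```text
time: 36.8
tool_pos: [0.4597, 0.0071, 0.1867]
tool_rot: [0.001, -0.069, 0.998, -0.0]
contact_force: [1.3, -0.1, -0.6]
gripper_width: 0.527
grasp_force: 61.3
```

>>> servo_tool(motion=[-1, 0, 0, -0.2, 0, -1, 0, 0, -0.4, 0, -1, 0, 0, -0.5, 0, -1, 0, 0, -0.5, 0])

```text
time: 37.3
tool_pos: [0.4598, 0.007, 0.2456]
tool_rot: [0.001, -0.069, 0.998, -0.0]
contact_force: [0.1, -0.3, -0.4]
gripper_width: 0.531
grasp_force: 61.3
```

```bash
python3 - <<'E'
from h import *
c=manip.state()["tool_pos"]
im,d,W,p=grab("wrist");save(im,"w8");w=W.reshape(-1,3)
for z in np.arange(c[2]-.07,c[2]+.08,.015):
    s=w[(np.hypot(w[:,0]-c[0],w[:,1]-c[1])<.075)&(abs(w[:,2]-z)<.006)]
    if len(s)>15: print(round(z-c[2],3),len(s),(s.min(0)-c).round(3)[:2],(s.max(0)-c).round(3)[:2])
go((.4764,.3163))
E
```

```text
-0.07 34 [-0.059 -0.025] [-0.054  0.009]
-0.055 77 [-0.059 -0.029] [-0.054  0.01 ]
-0.04 119 [-0.059 -0.029] [-0.054  0.01 ]
-0.025 158 [-0.059 -0.029] [-0.053  0.011]
-0.01 259 [-0.058 -0.029] [-0.046  0.011]
0.005 731 [-0.058 -0.036] [-0.002  0.032]
0.02 1499 [-0.058 -0.038] [0.014 0.034]
0.035 12563 [-0.058 -0.038] [0.021 0.034]
0.05 17567 [-0.052 -0.058] [0.018 0.055]
0.065 9124 [-0.022 -0.062] [0.019 0.057]
0.08 16795 [-0.022 -0.063] [0.009 0.059]
pos [0.4593 0.0071 0.2445] yaw 97.9 j6 -1.86 shift units [-0.495  2.533  0.   ]
```

View pics/w8.png

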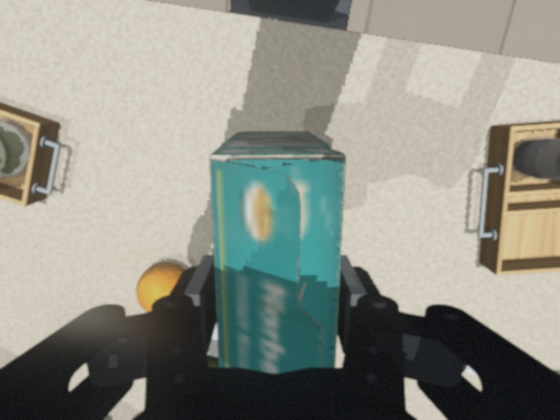

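>>> servo_tool(motion=[-1, -0.03, 0.2, 0, 0, -1, -0.1, 0.5, 0, 0, -1, -0.15, 0.8, 0, 0, -1, -0.165, 0.9, 0, 0])

```text
time: 37.85
tool_pos: [0.4635, 0.118, 0.2434]
tool_rot: [-0.001, -0.07, 0.998, -0.0]
contact_force: [-0.0, -0.2, -0.5]
gripper_width: 0.532
grasp_force: 61.5
```

>>> servo_tool(motion=[-1, -0.03, 0.25, 0, 0.1, -1, -0.1, 0.5, 0, 0.3, -1, -0.15, 0.8, 0, 0.5, -1, -0.165, 0.9, 0, 0.7, -1, -0.165, 0.9, 0, 0.9])

```text
time: 38.48
tool_pos: [0.4687, 0.2266, 0.2438]
tool_rot: [-0.001, 0.283, 0.959, -0.001]
contact_force: [-0.3, 0.1, -0.9]
gripper_width: 0.528
grasp_force: 61.5
```

>>> servo_tool(motion=[-1, 0, 0, 0, 0.2, -1, 0, 0, 0, 0.4, -1, 0, 0, 0, 0.6, -1, 0, 0, 0, 0.8, -1, 0, 0, 0, 1])

```text
time: 39.1
tool_pos: [0.4689, 0.2256, 0.2438]
tool_rot: [-0.0, 0.629, 0.777, -0.001]
contact_force: [0.5, -0.4, 0.2]
gripper_width: 0.532
grasp_force: 61.5
```

```bash
python3 - <<'E'
from h import *
go((.4764,.3161),.074)
E
```

```text
pos [0.4689 0.2256 0.2438] yaw 12.06 j6 0.1 shift units [0.726 0.222 1.414]
```

>>> servo_tool(motion=[-1, 0.2, 0.06, 0, 0, -1, 0.45, 0.14, 0.1, 0, -1, 0.65, 0.2, 0.3, 0, -1, 0.726, 0.222, 0.4, 0, -1, 0.726, 0.222, 0.4, 0])

```text
time: 39.72
tool_pos: [0.4756, 0.3165, 0.1951]
tool_rot: [-0.001, 0.626, 0.779, -0.002]
contact_force: [-0.4, -0.0, -0.2]
gripper_width: 0.532
grasp_force: 61.6
```

>>> servo_tool(motion=[-1, 0, 0, 0, 0, -1, 0, 0, 0, 0])

```text
time: 39.98
tool_pos: [0.4771, 0.3168, 0.1983]
tool_rot: [0.0, 0.627, 0.779, 0.001]
contact_force: [0.1, 0.8, -0.0]
gripper_width: 0.528
grasp_force: 61.6
```

```bash
python3 - <<'E'
from h import *
go((.4764,.3161),.074)
c=manip.state()["tool_pos"]
im,d,W,p=grab("wrist");save(im,"w9");w=W.reshape(-1,3);w=w[~np.isnan(w[:,0])]
print(fitrim(w,(.4348,.307),.21,3))
u=w-c;a=.21;u=np.c_[u[:,0]*np.cos(a)+u[:,1]*np.sin(a),-u[:,0]*np.sin(a)+u[:,1]*np.cos(a),u[:,2]]
s=u[(abs(u[:,0])<.026)&(abs(u[:,1])<.075)&(u[:,2]>-.06)&(u[:,2]<.03)]
print("rel TCP, caddy axes",np.percentile(s,[2,50,98],axis=0).round(4).tolist())
E
```

```text
pos [0.4771 0.3168 0.1983] yaw 12.35 j6 0.24 shift units [-0.005 -0.009  1.036]
(array([0.4357, 0.3072, 0.2112]), np.float64(5.7), 2894)
rel TCP, caddy axes [[-0.0252, -0.0085, -0.052], [-0.0024, 0.0545, 0.013], [0.0251, 0.0562, 0.0298]]
```

View pics/w9.png

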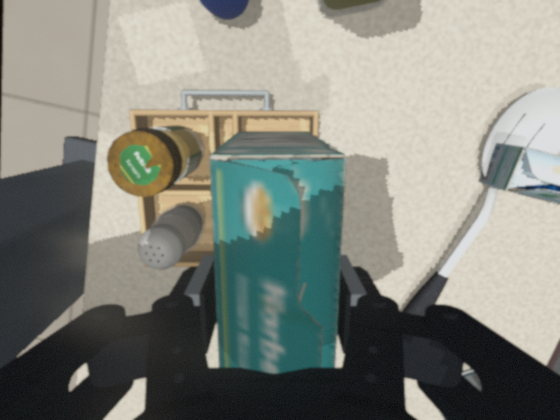

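The box is aligned over the long cell, with the jar and shaker standing upright to the left. I lower it.

>>> servo_tool(motion=[-1, -0.005, -0.009, 0.2, 0, -1, -0.005, -0.009, 0.45, 0, -1, -0.005, -0.009, 0.7, 0, -1, -0.005, -0.009, 0.85, 0, -1, -0.005, -0.009, 0.85, 0])

```text
time: 40.65
tool_pos: [0.4748, 0.3159, 0.0939]
tool_rot: [-0.001, 0.627, 0.779, -0.001]
contact_force: [0.1, -0.7, -0.5]
gripper_width: 0.528
grasp_force: 61.6
```

>>> servo_tool(motion=[-1, 0, 0, 0, 0, -1, 0, 0, 0.03, 0, -1, 0, 0, 0.06, 0, -1, 0, 0, 0.09, 0, -1, 0, 0, 0.09, 0])

```text
time: 41.28
tool_pos: [0.4752, 0.3163, 0.0838]
tool_rot: [-0.0, 0.627, 0.779, -0.0]
contact_force: [-0.2, 0.6, -0.9]
gripper_width: 0.53
grasp_force: 61.6
```

>>> servo_tool(motion=[-1, 0, 0.008, 0.03, 0, -1, 0, 0.008, 0.06, 0, -1, 0, 0.008, 0.08, 0, -1, 0, 0.008, 0.09, 0, -1, 0, 0.008, 0.09, 0])

```text
time: 41.9
tool_pos: [0.4764, 0.3166, 0.0734]
tool_rot: [-0.0, 0.627, 0.779, -0.0]
contact_force: [-0.9, 0.6, -1.1]
gripper_width: 0.534
grasp_force: 61.6
```

>>> servo_tool(motion=[-1, 0, 0, 0.012, 0, -1, 0, 0, 0.02, 0, -1, 0, 0, 0.02, 0])

```text
time: 42.28
tool_pos: [0.477, 0.317, 0.0726]
tool_rot: [0.0, 0.627, 0.779, 0.0]
contact_force: [-2.0, 0.2, 4.8]
gripper_width: 0.526
grasp_force: 62.4
```

>>> servo_tool(motion=[0.2, 0, 0, 0, 0, 0.6, 0, 0, 0, 0, 0.6, 0, 0, 0, 0, 0.6, 0, 0, -0.2, 0, 0.6, 0, 0, -0.6, 0])

```text
time: 42.9
tool_pos: [0.4745, 0.3156, 0.1408]
tool_rot: [-0.001, 0.627, 0.779, -0.003]
contact_force: [0.6, -0.5, -0.1]
gripper_width: 0.799
grasp_force: 0.0
```

>>> servo_tool(motion=[0.6, 0, 0, -0.4, 0, 0.6, 0, 0, -0.8, 0, 0.6, 0, -0.4, -1, 0, 0.6, -0.4, -0.8, -1, 0, 0.6, -0.8, -0.8, -1, 0])

```text
time: 43.52
tool_pos: [0.4015, 0.2018, 0.2632]
tool_rot: [0.0, 0.625, 0.78, 0.0]
contact_force: [1.2, -0.1, 0.3]
gripper_width: 0.801
grasp_force: 0.0
```

>>> servo_tool(motion=[0.6, -0.5, -0.2, 0, 0, 0.6, -1, -0.2, 0, 0, 0.6, -1, -0.2, 0, 0, 0.6, -1, -0.2, 0, 0])

```text
time: 44.02
tool_pos: [0.4056, 0.08, 0.263]
tool_rot: [-0.0, 0.627, 0.779, 0.0]
contact_force: [-0.2, 0.7, 0.2]
gripper_width: 0.798
grasp_force: 0.0
```

```bash
python3 - <<'E'
from h import *
im,d,W,p=grab("top");save(cv2.resize(im[130:300,90:490],None,fx=2,fy=2,interpolation=2),"end")
print("spice",enc(W,(.385,.332),.035,.103,.13),"salt",enc(W,(.399,.2646),.03,.086,.11),"pickle",enc(W,(.4664,-.276),.04,.08,.1),"mill",enc(W,(.447,-.374),.04,.13,.16))
w=W.reshape(-1,3)
s=w[(np.hypot(w[:,0]-.4764,w[:,1]-.3161)<.08)&(w[:,2]>.1)&(w[:,2]<.114)]
u=s[:,:2]-[.4348,.3072];a=.21;u=np.c_[u[:,0]*np.cos(a)+u[:,1]*np.sin(a),-u[:,0]*np.sin(a)+u[:,1]*np.cos(a)]
u=u[u[:,0]>.01];print("box in caddy",u.min(0).round(4),u.max(0).round(4),np.median(s[:,2]))
s=w[(np.hypot(w[:,0]-.4764,w[:,1]-.3161)<.05)];print("tab top",np.nanmax(s[:,2]))
for n in("mandarin","lime"):
    r=models.regions_of("top",n)[0];print(n,r["p"],np.nanmedian(W[r["mask"]],0).round(3))
print(manip.state()["tool_pos"])
E
```

```text
spice (247, 383.2, 332.3, 21.8, np.float64(0.1164)) salt (115, 396.7, 265.6, 16.4, np.float64(0.0979)) pickle (411, 464.5, -274.5, 30.1, np.float64(0.0951)) mill (199, 447.8, -374.3, 25.3, np.float64(0.16))
box in caddy [ 0.0205 -0.0539] [0.0632 0.0548] 0.11009444644420396
tab top 0.13627219910845412
mandarin 0.61 [ 0.592 -0.095  0.044]
lime 0.82 [0.596 0.103 0.038]
[0.40544851 0.08116506 0.26294918]
```

View pics/end.png

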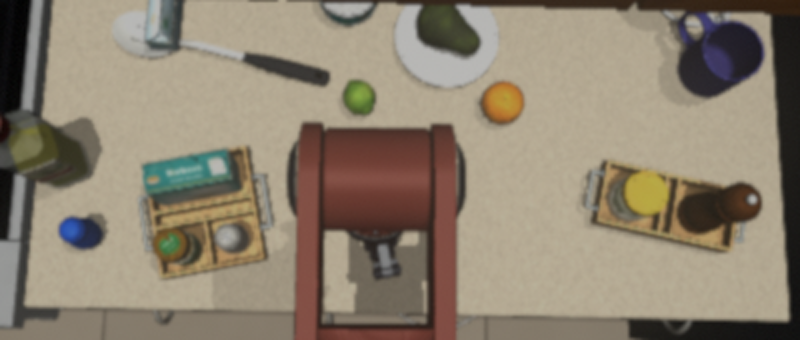

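The picture shows all five things upright in their cells, within about 4 mm of centre: box (190,175), spice jar (172,245), shaker (232,237), pickle jar (645,193) and mill (740,200). The mandarin (503,102) and lime (359,97) haven't moved. I'm handing in.

```bash
python3 -c "
from plant import job_done
print(job_done())"
```

```text
the job is handed in; nothing more can be done
None
```

The job is handed in at about 44 s: the final top view showed all five items upright in their caddy cells, within about 4 mm of centre, with nothing dropped and the mandarin and lime not moved; no verdict came back.

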